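Leak-check the flux bottle on its cap

ROBOT

A 7-joint arm with a two-finger parallel gripper is mounted at the origin on the work surface. World frame = base frame: x ahead of the robot, y to its left, z up, the work surface at z = 0. Lengths are in m, angles in rad, forces in N, time in s.
With the tool pointing down it reaches from about 0.425 to 0.925 m from the base axis. Payload 6.8 kg.
Tool frame: the origin (TCP) lies between the finger pads; the fingertips stand 17 mm ahead of it and the grasp point (between the pads) lies 2 mm behind it; z points along the fingers, y is the direction in which the jaws open and shut (so a half turn about z gives the same grasp; the last joint's range is limited). The gripper opens to 85 mm and grips with 20 to 120 N. Pads are 22 mm wide; open, the fingers measure 114 mm over their backs; the gripper's body (76 mm by 85 mm) begins 54 mm behind the grasp point. The pads swing forward as they close: fully open they stand 13 mm farther back than shut.
Start: joints at [-1.441, 0.477, 0.022, 1.555, -0.011, 1.109, -0.083], TCP at [0.159, 0.656, 0.248] pointing down, gripper open.
Joint ranges: [-2.96, 2.96], [-0.34, 2.1], [-1.41, 1.46], [0.24, 2.44], [-1.37, 4.51], [0.17, 1.92], [-2.96, 2.96]. Speed limits (rad/s): [2.39, 2.39, 3.14, 3.14, 3.14, 3.14, 3.14].

INTERFACE

Orientations are given as a unit quaternion [w, x, y, z].
In Python, from station import bot gives the robot as it stands. The module is installed in compiled form; this text tells all that it offers.
- The arm moves only by the tool carry_out, never from a script. Its argument "moves" is a list of rows, each a list of 3 entries, a list of its own where there are three numbers: the turn, a rotation vector about the tool's x, y, z in degrees, then the shift along the tool's x, y, z in cm, then the finger opening in cm, from 0 to 8.54. A call has 1 to 5 rows; each row is the pose to reach, as a shift and turn from the pose commanded when the call began, along the tool's axes at that moment; what a row does not reach only later rows make up. A row lasts 1/8 s, in which the tool goes at most 62.5 mm and 10.7 degrees, less where a joint would pass 70% of its speed; a pose out of reach is approached as far as the arm can. A call with a gripper value outside its range is refused whole. The fingers move at their own pace and stop on an object; "newtons" is the grip in N (left out, the last holds). Time passes only in rows, so rows that repeat a pose let the fingers close. It gives the time, the measured TCP pose, the force and the opening at its end, in the units of the state.
- bot.get_obs(): the state, without advancing time (a new reading comes with each control period).
- bot.read_camera(name): name is "scene" or "top" or "wrist"; returns the picture (400x640x3 uint8, red, green, blue); there is no depth.
- bot.camera_info(name): a dict with "vertical_fov" (degrees; the focal length in pixels is half the picture's height over the tangent of half this angle, whatever the lens; pixels are square), "cx", "cy" (the principal point, pixels), "position" and "attitude" of the camera in the world. Camera axes: x right, y up, looking along -z (the intrinsics and any distortion apply to the point x, -y, -z); pixel columns grow to the right and rows downward; lengths in m; the calibration is good to about 2 mm. A picture is of the moment at which its call begins: read the wrist's pose just before it. camera_info takes no time and is no camera call; for the wrist camera it gives the pose at the moment of the call.
- bot.hand_in(): hands the job in, once; it reports no verdict.
Trained networks look in the newest picture that a camera, given by its name, has taken for a name from the list of things; names that differ only in an ending like _2 or _b are one class to them, and where a whole thing is asked for, a point or a joint stands for the part that bears it (a point fixed in the world has none). Each returns a list of dicts, best first, with "score" (0 to 1); they miss things now and then, are a little off and sometimes report something else, mostly with a low value. They report only what shows in the picture. A call takes as long as a camera call. They do not tell look-alikes from the thing itself.
- bot.silhouettes(label, camera): "region" (400x640 bool, what is visible of it) and "location" ([column, row] in pixels, amid what is visible of it).
The state is a dict: "t": time; "q": joint angles; "joint_vel": joint speeds; "joint_torque": joint torques, N m; "eef_pos": TCP position; "tool_rot": TCP orientation; "contact_force": force on the tool from outside, world axes, zero at the start; "torque": the same for the moment, N m; "gripper_width": opening from 0.0 (shut) to 1.0 (fully open).
Only numpy, scipy, OpenCV 4.12 (cv2) and the standard library are available. Lean on these libraries where they do the work, as an engineer would, in place of code of your own. Each camera call takes 0.05 s, during which the arm holds its last target. There are 200 camera calls.

TASK

The closed flux bottle has been left lying on its side on its orange mat. Check that it does not leak: stand it upside down on its cap on the white pad of paper wipes and leave it there untouched for at least two seconds, then put it back standing upright in the middle of its orange mat. Set it down gently each time, neither dropping it nor pressing it down hard, and leave the solder spool, the sponge tray, the green key fob and the screwdriver where they are.

Things in the scene. Friction and masses are not known exactly. Their poses are not given: they have to be found in the camera images.
- bottle: Closed square amber bottle, white-red label, red screw cap; 74 mm tall, 0.11 to 0.22 kg, centre of mass about 33 mm from its base. Body 48 x 48 mm, 50 mm high, flat sides; neck 30 mm wide, 6 mm high; cap 34 mm in diameter, 18 mm high. Origin: centre of its base; z from base to cap, x and y normal to its flat sides. Starts lying on a side on the mat, cap to the robot's right, give or take 0.6 rad.
- cap_top (a point): Centre of the flat top of the bottle's cap, on its axis, 74 mm from the centre of its base. The bottle stands stably on its base or on its cap and lies stably on any flat side (its axis then 24 mm above the support), so it may be laid down and regripped, on the mat, the pad or the bare bench.
- mat: Orange rubber-like mat, 100 x 100 mm, 4 mm thick, fixed to the bench: the bottle's place. Origin: centre of its underside, at bench level; z up, x and y along its edges.
- wipe: White pad of paper wipes (a rigid slab), 110 x 110 mm, 6 mm thick, fixed to the bench. Origin: centre of its underside, at bench level; z up, x and y along its edges. Mat and pad lie 170 mm or more apart, centre to centre, one to the robot's left, one to its right; which is which varies.
- spool: Blue spool of solder standing on its flange, 54 mm in diameter, 32 mm high. Bystander. Origin: centre of its underside.
- sponge_tray: Grey open tray with a yellow sponge block, 75 x 60 mm, 22 mm high. Bystander. Origin: centre of its underside.
- fob: Green key fob shell, 55 x 34 x 12 mm, lying flat. Bystander. Origin: centre of its underside.
- driver: Screwdriver with a red handle, 160 mm long, lying on the bench. Bystander. Its x axis runs along the shaft.
There are look-alikes about, which are no part of the job. Of the things that look like the bottle, the largest one is meant.

How it is judged:
On the way:
1. the bottle stands upside down on its cap on the paper pad, at rest and untouched by the robot, for two seconds (angle between bottle's own z axis and vertical above 3 rad and horizontal distance between cap_top and wipe below 0.04 m and z of cap_top in the frame of wipe below 0.01 m and linear speed of bottle below 0.02 m/s and contact force between each of the arm, the fingers and bottle below 0.05 N), for 1.9 s.
At the end, for the whole second after the job is handed in: The bottle stands upright (within 0.1 rad) on its base on the orange mat, its centre within 20 mm of the mat's centre, at rest and released (angle between bottle's own z axis and vertical below 0.1 rad and horizontal distance between bottle and mat below 0.02 m and z of bottle in the frame of mat below 0.008 m and linear speed of bottle below 0.02 m/s); the robot touches nothing.
It fails at once if the bottle is pressed against the pad, mat or bench with more than 60 N (contact force between bottle and wipe above 60 N or contact force between bottle and mat above 60 N or contact force between bottle and table above 60 N).
It fails at once if the bottle is dropped from more than about 8 mm, thrown or let topple: it moves faster than 0.4 m/s while the fingers do not touch it (contact force between the fingers and bottle below 0.05 N and linear speed of bottle above 0.4 m/s).
It fails at once if a bystander (spool, sponge tray, key fob or screwdriver) is moved by more than 20 mm (distance of any of spool, sponge_tray, fob, driver from where it was at the start of the episode above 0.02 m).
It also fails if it takes over 64 s, if anything falls off the work surface, if the arm or the gripper's body presses on something with over 40 N, if the wrist force passes 120 N, or if a joint passes its speed limit or range.

## Working session

There is one attempt and no reset: what is moved stays moved. The work goes in short steps, Python scripts to look and compute and a tool call to move; the robot and the scene stay as the last step left them, time stands still between calls to the robot, and variables do not carry over. Pictures are saved under pics/ and viewed, about 8 in all and at most 12, crops included, and the job is handed in when it is done.

Besides the shell and the picture viewer there is one more tool, called after ">>>" as name([rows], argument=value, ...), one row to a line, values as JSON. carry_out: Moves the arm, as the interface text tells. Its arguments: {"type":"object","properties":{"moves":{"type":"array"},"newtons":{"type":"number"}},"required":["moves"]}

```bash
mkdir -p pics; python3 - <<'E'
from station import bot
import cv2,numpy as np
o=bot.get_obs();print({k:np.round(v,3).tolist() for k,v in o.items()})
for c in("scene","top"):
    im=bot.read_camera(c);cv2.imwrite(f"pics/{c}0.png",im[:,:,::-1]);print(c,bot.camera_info(c))
    for l in("bottle","cap_top","mat","wipe","spool","sponge_tray","fob","driver"):
        for d in bot.silhouettes(l,c)[:4]: print(c,l,round(d["score"],2),np.round(d["location"]),d["region"].sum())
print(bot.camera_info("wrist"))
E
```

```text
{'t': 0.0, 'q': [-1.441, 0.478, 0.022, 1.556, -0.012, 1.109, -0.083], 'joint_vel': [0.001, 0.001, -0.0, 0.001, 0.001, 0.0, 0.001], 'joint_torque': [0.0, -59.645, 1.608, -28.12, 0.012, 0.009, -0.0], 'eef_pos': [0.159, 0.655, 0.247], 'tool_rot': [-0.0, 0.119, 0.993, -0.001], 'contact_force': [0.08, -0.076, 0.436], 'torque': [-0.033, -0.031, 0.037], 'gripper_width': 0.999}
scene {'vertical_fov': 43.74859918719329, 'cx': 323.90249347978227, 'cy': 205.29006599102055, 'position': array([1.43247888, 0.66088927, 0.80829985]), 'attitude': array([0.37612325, 0.18640434, 0.41058813, 0.80944556])}
scene bottle 0.73 [242. 197.] 260
scene bottle 0.68 [309. 226.] 348
scene bottle 0.57 [288. 191.] 477
scene bottle 0.49 [261. 225.] 714
scene cap_top 0.79 [312. 223.] 342
scene cap_top 0.74 [245. 197.] 289
scene cap_top 0.63 [288. 192.] 509
scene mat 0.58 [300. 204.] 399
scene wipe 0.62 [399. 237.] 1365
scene spool 0.61 [326. 264.] 450
scene spool 0.58 [401. 239.] 1301
scene sponge_tray 0.59 [265. 226.] 650
scene fob 0.56 [465. 265.] 308
scene fob 0.41 [323. 264.] 519
scene driver 0.71 [260. 149.] 208

[... 153 characters left out ...]
6, 0.00929654, 1.43962679]), 'attitude': array([-0.70189874, -0.00836767,  0.02627921,  0.71174261])}
top bottle 0.96 [356. 199.] 449
top bottle 0.5 [386. 166.] 252
top bottle 0.48 [307. 177.] 165
top cap_top 0.8 [309. 173.] 221
top cap_top 0.74 [387. 163.] 242
top cap_top 0.59 [357. 194.] 467
top mat 0.77 [350. 206.] 797
top wipe 0.73 [235. 226.] 1703
top spool 0.57 [264. 148.] 313
top sponge_tray 0.95 [339. 148.] 622
top fob 0.5 [170. 226.] 274
top driver 0.75 [449. 249.] 315
{'vertical_fov': 61.14743977408097, 'cx': 315.87900583301706, 'cy': 190.74975605865612, 'position': array([0.08508694, 0.67544862, 0.37401374]), 'attitude': array([ 0.77683389, -0.11965967, -0.09397626,  0.61104757])}
```

```bash
cat > h.py <<'E'
from station import bot
import cv2,numpy as np
from scipy.spatial.transform import Rotation as R
def rot(q): return R.from_quat(np.roll(q,-1))
def ray(i,u,v):
    f=200/np.tan(np.radians(i["vertical_fov"]/2))
    return rot(i["attitude"]).apply([(u-i["cx"])/f,-(v-i["cy"])/f,-1])
def on(i,u,v,z):
    d=ray(i,u,v);p=np.array(i["position"]);return (p+d*(z-p[2])/d[2])
def proj(i,P):
    f=200/np.tan(np.radians(i["vertical_fov"]/2))
    c=rot(i["attitude"]).inv().apply(np.atleast_2d(P)-i["position"])
    return np.c_[i["cx"]-f*c[:,0]/c[:,2],i["cy"]+f*c[:,1]/c[:,2]]
E
python3 - <<'E'
from h import *
im=cv2.imread("pics/top0.png")[100:300,130:500];cv2.imwrite("pics/a.png",cv2.resize(im,None,fx=2.1,fy=2.1,interpolation=cv2.INTER_CUBIC))
im=cv2.imread("pics/scene0.png")[100:320,180:520];cv2.imwrite("pics/b.png",cv2.resize(im,None,fx=2.3,fy=2.3,interpolation=cv2.INTER_CUBIC))
i=bot.camera_info("top")
for n,u,v,z in[("bot",356,199,.04),("b2",386,166,.02),("b3",307,177,.02),("mat",350,206,.004),("wipe",235,226,.006),("spool",264,148,.03),("tray",339,148,.02),("fob",170,226,.012),("drv",449,249,.01)]: print(n,on(i,u,v,z).round(3))
E
```

```text
bot [ 0.645 -0.146  0.04 ]
b2 [ 0.736 -0.233  0.02 ]
b3 [ 0.708 -0.014  0.02 ]
mat [ 0.627 -0.133  0.004]
wipe [0.576 0.186 0.006]
spool [0.788 0.102 0.03 ]
tray [ 0.787 -0.104  0.02 ]
fob [0.579 0.362 0.012]
drv [ 0.504 -0.405  0.01 ]
```

View pics/a.png

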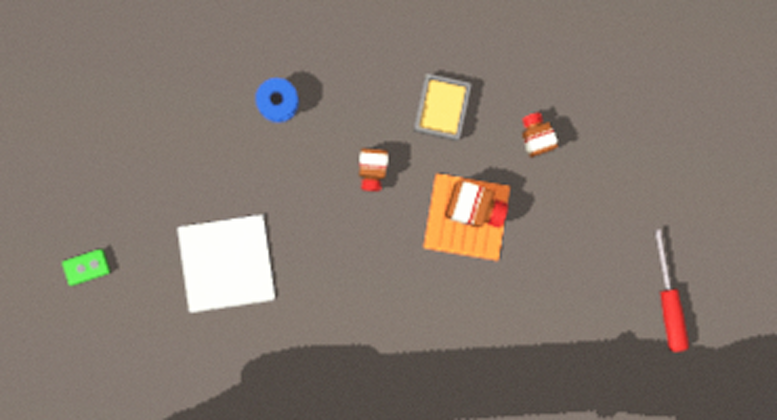

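View pics/b.png

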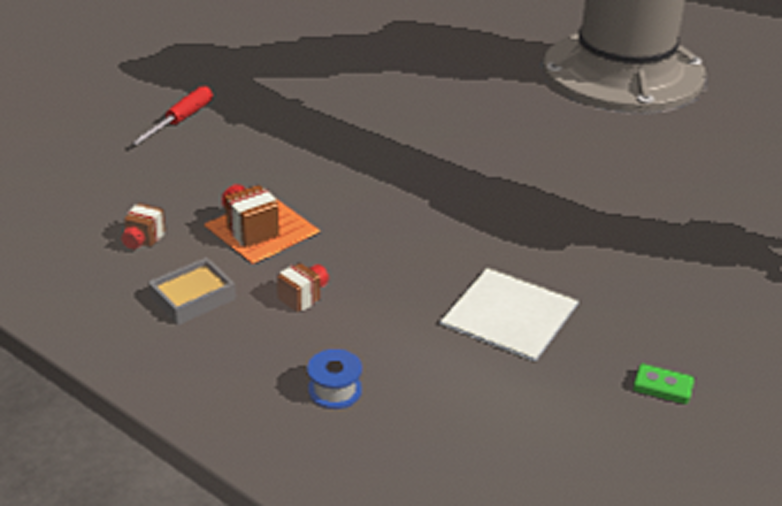

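The bottle lies on the mat at crop (470,203), cap pointing right and slightly toward the robot. The two smaller look-alikes are at (372,168) and (540,138). The pad, at (228,263), is to the left. Next I compute the move to above the bottle.

```bash
cat >> h.py <<'E'
def frame(jaw_az,a=0):
    "tool frame: y horizontal at azimuth jaw_az (deg), z down, then turned about own y by a deg"
    y=np.array([np.cos(np.radians(jaw_az)),np.sin(np.radians(jaw_az)),0]);z=np.array([0,0,-1.])
    return R.from_matrix(np.c_[np.cross(y,z),y,z])*R.from_euler("y",a,degrees=True)
def delta(p0,R0,p1,R1):
    rv=np.degrees((R0.inv()*R1).as_rotvec());s=R0.inv().apply(np.array(p1)-p0)*100
    print("turn",rv.round(1).tolist(),"|%.1f|"%np.linalg.norm(rv),"shift",s.round(2).tolist())
def here():
    o=bot.get_obs();return o["eef_pos"],rot(o["tool_rot"]),o
E
python3 - <<'E'
from h import *
p,r,o=here()
delta(p,r,[.62,-.10,.28],frame(-17))
i=bot.camera_info("wrist");print("cam in tool",r.inv().apply(i["position"]-p).round(3),r.inv().apply(rot(i["attitude"]).apply([0,0,-1])).round(3))
t=bot.camera_info("top")
c=[on(t,130+u/2.1,100+v/2.1,.004)[:2] for u,v in[(437,173),(510,186),(499,260),(424,247)]];print("mat",np.mean(c,0).round(3),np.round(c,3).tolist())
c=[on(t,130+u/2.1,100+v/2.1,.006)[:2] for u,v in[(178,227),(264,214),(275,298),(189,312)]];print("pad",np.mean(c,0).round(3),np.round(c,3).tolist())
E
```

```text
turn [0.0, -0.0, 93.4] |93.4| shift [-62.61, -62.62, -3.17]
cam in tool [ 0.076  0.001 -0.126] [-0.301 -0.     0.954]
mat [ 0.635 -0.14 ] [[0.693, -0.101], [0.675, -0.197], [0.577, -0.181], [0.596, -0.082]]
pad [0.579 0.178] [[0.626, 0.241], [0.642, 0.128], [0.531, 0.115], [0.515, 0.227]]
```

>>> carry_out([
  [[0,0,10],[-6,-5,-3],8.5],
  [[0,0,20],[-12,-11,-3],8.5],
  [[0,0,30],[-17,-16,-3],8.5],
  [[0,0,40],[-22,-21,-3],8.5],
  [[0,0,50],[-26,-26,-3],8.5],
])

```text
t: 1.52
eef_pos: [0.3232, 0.3932, 0.2783]
tool_rot: [-0.0, 0.53, 0.848, 0.001]
contact_force: [0.5, 0.1, 0.3]
gripper_width: 0.994
```

```bash
python3 - <<'E'
from h import *
p,r,o=here();print(p,o["q"].round(2))
delta(p,r,[.62,-.10,.28],frame(-17))
E
```

```text
[0.32323761 0.39324112 0.27834063] [-1.25  0.17  0.28  1.93 -0.05  1.05 -0.5 ]
turn [0.0, -0.1, 43.0] |43.0| shift [-57.34, 5.02, -0.2]
```

>>> carry_out([
  [[0,0,9],[-6,0.5,0],8.5],
  [[0,0,18],[-12,1,0],8.5],
  [[0,0,27],[-18,1.5,0],8.5],
  [[0,0,36],[-24,2,0],8.5],
  [[0,0,43],[-30,2.5,0],8.5],
])

```text
t: 2.15
eef_pos: [0.4786, 0.1357, 0.2785]
tool_rot: [-0.0, 0.803, 0.596, 0.001]
contact_force: [1.2, 1.1, -1.5]
gripper_width: 0.996
```

>>> carry_out([
  [[0,0,0],[-6,0.5,0],8.5],
  [[0,0,0],[-12,1,0],8.5],
  [[0,0,0],[-18,2,0],8.5],
  [[0,0,0],[-23,2.2,0],8.5],
  [[0,0,0],[-27,2.5,0],8.5],
])

```text
t: 2.78
eef_pos: [0.4237, -0.1306, 0.2783]
tool_rot: [-0.0, 0.802, 0.597, 0.001]
contact_force: [0.4, -0.3, -0.5]
gripper_width: 0.993
```

```bash
python3 - <<'E'
from h import *
p,r,o=here();print(p,o["q"].round(2))
delta(p,r,[.62,-.10,.28],frame(-17))
i=bot.camera_info("wrist");im=bot.read_camera("wrist")[:,:,::-1].copy()
np.save("w1.npy",im);import pickle;pickle.dump(i,open("w1.pkl","wb"))
for l in("bottle","mat","cap_top"):
    for d in bot.silhouettes(l,"wrist")[:3]: print(l,round(d["score"],2),np.round(d["location"]),d["region"].sum(),on(i,*d["location"],.03).round(3)); 
cv2.imwrite("pics/w1.png",im)
E
```

```text
[ 0.42370875 -0.13062313  0.2782591 ] [-0.61  0.03  0.81  2.08 -0.03  1.03 -0.08]
turn [0.0, -0.1, 0.3] |0.3| shift [8.58, 17.92, -0.15]
bottle 0.94 [521. 107.] 4282 [ 0.651 -0.142  0.03 ]
bottle 0.68 [601. 158.] 2119 [ 0.731 -0.223  0.03 ]
mat 0.72 [473.  94.] 4604 [ 0.604 -0.113  0.03 ]
cap_top 0.88 [600. 159.] 2126 [ 0.73  -0.225  0.03 ]
cap_top 0.55 [518. 107.] 4221 [ 0.649 -0.141  0.03 ]
```

View pics/w1.png

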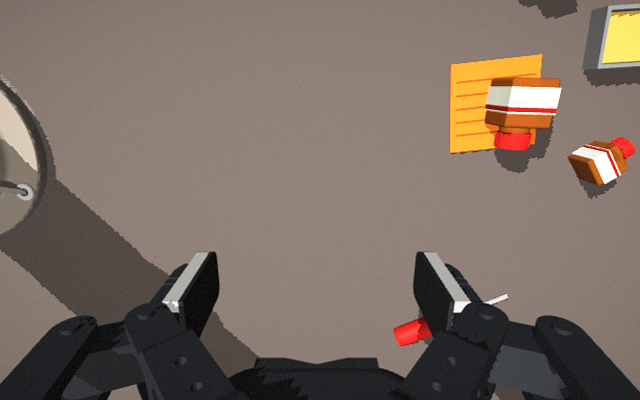

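The bottle is at about (522,105), with its cap end at (513,138). The mat is behind it. I shifted in the wrong axes, so I correct that and move above the bottle.

>>> carry_out([
  [[0,0,0],[1.2,5,2],8.5],
  [[0,0,0],[2.6,11,4],8.5],
  [[0,0,0],[4,17,6],8.5],
  [[0,0,0],[5.2,21.5,8],8.5],
  [[0,0,0],[5.2,21.5,8],8.5],
])

```text
t: 3.6
eef_pos: [0.6478, -0.1367, 0.1936]
tool_rot: [-0.001, 0.8, 0.6, -0.002]
contact_force: [-0.1, 0.5, -0.1]
gripper_width: 0.995
```

```bash
python3 - <<'E'
from h import *
p,r,o=here();print(p,o["q"].round(2))
i=bot.camera_info("wrist");im=bot.read_camera("wrist")[:,:,::-1].copy()
D=bot.silhouettes("bottle","wrist")[:3]
for d in D: print(round(d["score"],2),np.round(d["location"]),d["region"].sum(),on(i,*d["location"],.03).round(3)); 
m=max(D,key=lambda d:d["region"].sum())["region"]
hsv=cv2.cvtColor(im,cv2.COLOR_BGR2HSV)
red=m&((hsv[...,0]<5)|(hsv[...,0]>174))&(hsv[...,1]>180)
v,u=np.nonzero(m);print("bbox",u.min(),u.max(),v.min(),v.max())
cv2.imwrite("pics/w2.png",im);np.save("m2.npy",m)
import pickle;pickle.dump(i,open("w2.pkl","wb"))
E
```

```text
[ 0.64776226 -0.13665359  0.19358857] [-0.37  0.61  0.72  1.67 -0.45  1.04  0.21]
0.8 [322. 184.] 4591 [ 0.65  -0.145  0.03 ]
0.74 [334.  14.] 2272 [ 0.698 -0.016  0.03 ]
0.58 [436. 233.] 1996 [ 0.74 -0.22  0.03]
bbox 290 350 142 232
```

View pics/w2.png

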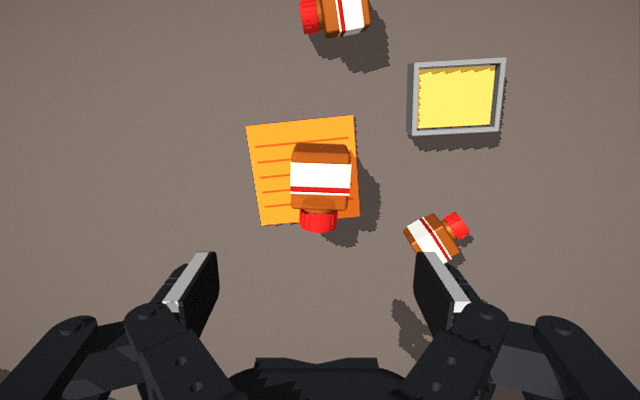

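The bottle is centred at (320,180), cap down-image and nearly aligned with the jaws. Next I fit its pose by silhouette.

```bash
cat >> h.py <<'E'
from scipy.optimize import minimize
def pts(h0,h1,w,round_=False):
    if round_:
        t=np.linspace(0,2*np.pi,24,endpoint=False);c=np.c_[np.cos(t),np.sin(t)]*w/2
    else: c=np.array([[1,1],[1,-1],[-1,1],[-1,-1]])*w/2
    return np.vstack([np.c_[c,np.full(len(c),h)] for h in(h0,h1)])
PARTS=[pts(0,.05,.048),pts(.05,.056,.030,True),pts(.056,.074,.034,True)]
def mask(i,pos,rt):
    m=np.zeros((400,640),np.uint8)
    for P in PARTS:
        cv2.fillConvexPoly(m,cv2.convexHull((proj(i,rt.apply(P)+pos)*16).round().astype(np.int32)),1,shift=4)
    return m>0
def lying(az): # bottle z axis horizontal at azimuth az (rad)
    z=np.array([np.cos(az),np.sin(az),0]);y=np.array([0,0,1.]);return R.from_matrix(np.c_[np.cross(y,z),y,z])
def fit(i,m,pose,x0,step):
    def c(x):
        k=mask(i,*pose(x));return 1-(k&m).sum()/(k|m).sum()
    s=np.vstack([x0]+[np.array(x0)+np.eye(len(x0))[j]*step[j] for j in range(len(x0))])
    r=minimize(c,x0,method="Nelder-Mead",options=dict(initial_simplex=s,maxiter=300));return r.x,1-r.fun
E
python3 - <<'E'
from h import *
import pickle
i=pickle.load(open("w2.pkl","rb"));m=np.load("m2.npy")
for a0 in(-1.7,-1.9,-2.05):
    x,f=fit(i,m,lambda x:(np.array([x[0],x[1],.028]),lying(x[2])),[.655,-.12,a0],[.01,.01,.1])
    print(x.round(4),"IoU",round(f,3),"az deg",np.degrees(x[2]).round(1))
c=x[:2]+.025*np.array([np.cos(x[2]),np.sin(x[2])]);print("body centre",c.round(4))
h=[on(i,u,v,.004)[:2] for u,v in[(246,127),(353,115),(360,215),(262,225)]];print("mat",np.mean(h,0).round(4),np.round(h,3).tolist())
p,r,o=here();az=np.degrees(x[2])
T=frame(az+90,-30);g=np.r_[c,.030]
print(T.as_matrix().round(2).tolist())
tcp=g+T.apply([0,0,.002]);pre=tcp-T.apply([0,0,.10]);
delta(p,r,pre,T);delta(pre,T,tcp,T);print(tcp)
E
```

```text
[ 0.6578 -0.1124 -1.881 ] IoU 0.944 az deg -107.8
[ 0.658  -0.1123 -1.8835] IoU 0.943 az deg -107.9
[ 0.6582 -0.1116 -1.8783] IoU 0.942 az deg -107.6
body centre [ 0.6506 -0.1354]
mat [ 0.6366 -0.1368] [[0.597, -0.08], [0.694, -0.097], [0.677, -0.194], [0.579, -0.177]]
[[0.26, 0.95, -0.15], [0.83, -0.3, -0.48], [-0.5, -0.0, -0.87]]
turn [0.2, -30.0, 1.1] |30.0| shift [5.39, 0.52, 8.19]
turn [0.0, 0.0, 0.0] |0.0| shift [0.0, 0.0, 10.0]
[ 0.65031454 -0.13637931  0.02826795]
```

>>> carry_out([
  [[0,-10,1],[2,0.5,2],8.5],
  [[0,-20,1],[4,0.5,5],8.5],
  [[0,-30,1],[5.4,0.5,8.2],8.5],
  [[0,-30,1],[5.4,0.5,8.2],8.5],
  [[0,-30,1],[5.4,0.5,8.2],8.5],
])

```text
t: 4.32
eef_pos: [0.6652, -0.09, 0.117]
tool_rot: [0.155, 0.78, 0.57, -0.207]
contact_force: [-0.5, -0.6, 1.0]
gripper_width: 0.995
```

```bash
python3 - <<'E'
from h import *
p,r,o=here();print(p,o["q"].round(2),o["contact_force"].round(1))
T=frame(-17.8,-30);delta(p,r,[.6503,-.1364,.0283],T)
E
```

```text
[ 0.66517572 -0.08996737  0.11700859] [-0.71  0.92  0.89  1.62 -0.2   1.02 -0.19] [-0.5 -0.6  1. ]
turn [0.4, -0.0, 0.1] |0.4| shift [0.21, -0.06, 10.12]
```

>>> carry_out([
  [[0.4,0,0],[0.1,0,3],8.5],
  [[0.4,0,0],[0.2,0,6],8.5],
  [[0.4,0,0],[0.2,0,8.5],8.5],
  [[0.4,0,0],[0.2,0,9.7],8.5],
  [[0.4,0,0],[0.2,0,10],8.5],
], newtons=40)

```text
t: 4.95
eef_pos: [0.6515, -0.1374, 0.03]
tool_rot: [0.152, 0.781, 0.568, -0.209]
contact_force: [0.3, 0.5, -0.5]
gripper_width: 0.996
```

>>> carry_out([
  [[0,0,0],[0,0,0],6],
  [[0,0,0],[0,0,0],4.5],
  [[0,0,0],[0,0,0],4],
  [[0,0,0],[0,0,0],4],
  [[0,0,0],[0,0,0],4],
], newtons=40)

```text
t: 5.58
eef_pos: [0.6522, -0.1354, 0.0292]
tool_rot: [0.152, 0.78, 0.57, -0.209]
contact_force: [-0.3, 2.3, 6.6]
gripper_width: 0.558
```

```bash
python3 - <<'E'
from h import *
p,r,o=here();print(p,o["q"].round(2),o["contact_force"].round(1),o["gripper_width"])
T=frame(-17.8,-30);delta(p,r,[.6503,-.1364,.0283],T);delta(p,r,p+[0,0,.1],r)
E
```

```text
[ 0.65218172 -0.13540928  0.02923661] [-0.62  1.01  0.82  1.67 -0.24  0.86 -0.16] [-0.3  2.3  6.6] 0.5581300763626583
turn [0.0, -0.0, 0.1] |0.1| shift [-0.08, -0.15, 0.16]
turn [0.0, 0.0, 0.0] |0.0| shift [-5.0, -0.01, -8.66]
```

Gripped at 48 mm opening. Now I lift.

>>> carry_out([
  [[0,0,0],[0,0,0],4],
  [[0,0,0],[-1,0,-1.7],4],
  [[0,0,0],[-3,0,-5.2],4],
  [[0,0,0],[-5,0,-8.7],4],
  [[0,0,0],[-6,0,-10.4],4],
], newtons=60)

```text
t: 6.2
eef_pos: [0.6523, -0.1366, 0.1514]
tool_rot: [0.153, 0.781, 0.569, -0.208]
contact_force: [0.4, -0.0, -2.5]
gripper_width: 0.554
```

```bash
python3 - <<'E'
from h import *
p,r,o=here();print(p,o["q"].round(2),o["contact_force"].round(1),o["gripper_width"])
i=bot.camera_info("wrist");im=bot.read_camera("wrist")[:,:,::-1].copy();cv2.imwrite("pics/w3.png",im)
# inverted at pad: tool y same kind of heading; tool z points to +y, 30 below horizontal
for az in(-18,-5,10):
    T=frame(az,60);delta(p,r,[.579,.178,.15],T)
E
```

```text
[ 0.65234341 -0.13659133  0.15138289] [-0.67  0.86  0.92  1.64 -0.17  1.03 -0.13] [ 0.4 -0.  -2.5] 0.5543599455235276
turn [0.0, 89.9, 0.2] |89.9| shift [24.07, -16.6, -13.73]
turn [3.8, 89.5, -13.7] |90.7| shift [24.07, -16.6, -13.73]
turn [8.1, 88.0, -29.7] |93.3| shift [24.07, -16.6, -13.73]
```

>>> carry_out([
  [[0,8,0],[2,-1.5,-2],4],
  [[0,18,0],[5,-3.5,-4],4],
  [[0,28,0],[8,-6,-6],4],
  [[0,38,0],[11,-8.5,-8],4],
  [[0,46,0],[13,-10,-9],4],
])

```text
t: 6.88
eef_pos: [0.6033, 0.0462, 0.1615]
tool_rot: [-0.084, 0.8, 0.584, 0.114]
contact_force: [0.5, 0.2, -3.3]
gripper_width: 0.55
```

```bash
python3 - <<'E'
from h import *
p,r,o=here();print(p,o["q"].round(2),o["contact_force"].round(1),o["gripper_width"])
delta(p,r,[.579,.178,.15],frame(-18,60))
E
```

```text
[0.60332789 0.04622578 0.16154405] [-0.46  0.48  0.55  1.91 -0.71  0.86  0.2 ] [ 0.5  0.2 -3.3] 0.5501932809526431
turn [-0.3, 43.7, 0.1] |43.7| shift [11.01, -6.33, 4.43]
```

>>> carry_out([
  [[0,9,0],[2.5,-1.5,0.5],4],
  [[0,18,0],[5,-3,1.5],4],
  [[0,27,0],[7.5,-4.5,2.5],4],
  [[0,36,0],[9.5,-5.5,3.5],4],
  [[0,43.7,0],[11,-6.3,4.4],4],
])

```text
t: 7.5
eef_pos: [0.5774, 0.1616, 0.1348]
tool_rot: [-0.269, 0.725, 0.528, 0.351]
contact_force: [-0.5, 0.5, -5.3]
gripper_width: 0.556
```

```bash
python3 - <<'E'
from h import *
p,r,o=here();print(p,o["q"].round(2),o["contact_force"].round(1),o["gripper_width"])
delta(p,r,[.579,.178,.15],frame(-18,60))
E
```

```text
[0.57743504 0.16155584 0.13475863] [ 0.24  0.58 -0.26  2.08 -1.35  0.76  0.88] [-0.5  0.5 -5.3] 0.5562552420399139
turn [-1.2, 7.5, -0.5] |7.6| shift [2.19, -0.37, 0.36]
```

>>> carry_out([
  [[0,4,0],[1.2,0,0],4],
  [[-1,7.5,-0.5],[2.2,-0.4,0.4],4],
  [[-1,7.5,-0.5],[2.2,-0.4,0.4],4],
  [[-1,7.5,-0.5],[2.2,-0.4,0.4],4],
])

```text
t: 8.0
eef_pos: [0.5799, 0.1773, 0.1501]
tool_rot: [-0.295, 0.701, 0.509, 0.403]
contact_force: [0.2, 0.6, -2.6]
gripper_width: 0.556
```

```bash
python3 - <<'E'
from h import *
p,r,o=here();print(p,o["q"].round(2),o["contact_force"].round(1),o["gripper_width"])
delta(p,r,[.579,.178,.15],frame(-18,60))
i=bot.camera_info("wrist");im=bot.read_camera("wrist")[:,:,::-1].copy();cv2.imwrite("pics/w4.png",im)
i=bot.camera_info("scene");im=bot.read_camera("scene")[:,:,::-1].copy();cv2.imwrite("pics/s4.png",im)
D=bot.silhouettes("bottle","scene")
for d in D: print(round(d["score"],2),np.round(d["location"]),d["region"].sum())
a=cv2.imread("pics/w4.png");b=cv2.imread("pics/s4.png")[90:290,250:570]
cv2.imwrite("pics/c4.png",np.vstack([cv2.resize(a,(400,250)),cv2.resize(b,(400,250))]))
E
```

```text
[0.57994614 0.17726246 0.15006245] [ 0.52  0.68 -0.6   2.08 -1.36  0.66  0.96] [ 0.2  0.6 -2.6] 0.5555510396473293
turn [-0.2, 0.1, -0.1] |0.2| shift [0.01, -0.11, 0.04]
0.82 [407. 189.] 635
0.82 [310. 224.] 310
0.76 [242. 197.] 279
```

View pics/c4.png

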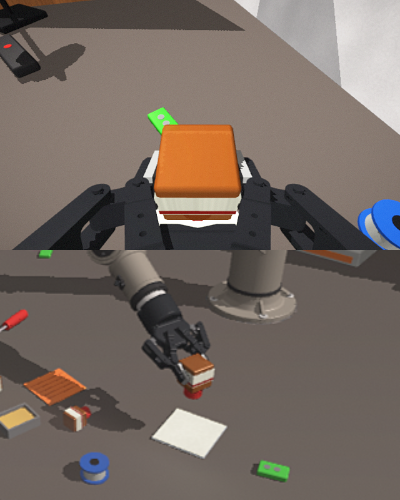

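The bottle is held inverted above the pad, base facing the wrist camera. Next I compare the predicted in-hand pose with the image and compute the descent.

```bash
cat >> h.py <<'E'
PARTS0=PARTS[:]
# bottle in tool frame from the lying fit at the grasp
_T=rot([.152,.780,.570,-.209]);_p=np.array([.6522,-.1354,.0292])
BR=_T.inv()*lying(-1.881);BP=_T.inv().apply(np.array([.6578,-.1124,.028])-_p)
E
python3 - <<'E'
from h import *
p,r,o=here()
B=r*BR;P=p+r.apply(BP);print("base",P.round(4),"axis",B.apply([0,0,1]).round(3),"cap",(P+B.apply([0,0,.074])).round(4), "BP",BP.round(4))
i=bot.camera_info("wrist");im=cv2.imread("pics/w4.png")
hsv=cv2.cvtColor(im,cv2.COLOR_BGR2HSV)
k=((hsv[...,0]>4)&(hsv[...,0]<20)&(hsv[...,1]>150)&(hsv[...,2]>110)).astype(np.uint8);k[:180]=0;k[330:]=0
n,l,s,c=cv2.connectedComponentsWithStats(k);j=1+s[1:,4].argmax();m=l==j;print(s[j])
face=np.array([[1,1,0],[1,-1,0],[-1,-1,0],[-1,1,0]])*.0236
def cost(x):
    R2=r*R.from_euler("y",x[3],degrees=True)*R.from_euler("z",0)*BR;q=proj(i,R2.apply(face)+p+r.apply(BP+x[:3]))
    M=np.zeros((400,640),np.uint8);cv2.fillConvexPoly(M,(q*16).round().astype(np.int32),1,shift=4);M=M>0
    return 1-(M&m).sum()/(M|m).sum()
s0=np.vstack([np.zeros(4),np.diag([.003,.003,.003,4])])
best=minimize(cost,np.zeros(4),method="Nelder-Mead",options=dict(initial_simplex=s0,maxiter=400));print(cost(np.zeros(4)),best.x.round(4),best.fun)
E
```

```text
base [0.5787 0.1803 0.1742] axis [-0.003 -0.002 -1.   ] cap [0.5785 0.1802 0.1002] BP [ 0.0211 -0.0017 -0.0107]
[  246   199   139   117 14620]
0.16234383917813433 [-3.0000e-03  1.5000e-03  5.0000e-04  4.1986e+00] 0.030066666666666686
```

```bash
python3 - <<'E'
from h import *
p,r,o=here();delta(p,r,p-[0,0,.01],r)
E
```

```text
turn [0.0, 0.0, 0.0] |0.0| shift [-0.87, 0.0, 0.5]
```

Descend 86 mm first, then fine steps.

>>> carry_out([
  [[0,0,0],[-2,0,1.15],4],
  [[0,0,0],[-4,0,2.3],4],
  [[0,0,0],[-6,0,3.45],4],
  [[0,0,0],[-7.1,0,4.1],4],
  [[0,0,0],[-7.5,0,4.3],4],
])

```text
t: 8.78
eef_pos: [0.5796, 0.1784, 0.0639]
tool_rot: [-0.295, 0.7, 0.51, 0.403]
contact_force: [-0.9, -0.3, -0.6]
gripper_width: 0.556
```

>>> carry_out([
  [[0,0,0],[0,0,0],4],
  [[0,0,0],[-0.2,0,0.12],4],
  [[0,0,0],[-0.4,0,0.23],4],
  [[0,0,0],[-0.4,0,0.23],4],
])

```text
t: 9.28
eef_pos: [0.5798, 0.1779, 0.0601]
tool_rot: [-0.295, 0.7, 0.51, 0.404]
contact_force: [0.3, -0.3, -1.8]
gripper_width: 0.557
```

```bash
python3 - <<'E'
from h import *
p,r,o=here();print(p,o["q"].round(2),o["contact_force"].round(1),o["gripper_width"])
print("cap",(p+r.apply(BP)+(r*BR).apply([0,0,.074])).round(4))
E
```

```text
[0.57977939 0.17793442 0.06007921] [ 0.62  0.92 -0.73  2.07 -1.36  0.48  1.15] [ 0.3 -0.3 -1.8] 0.5566675633256576
cap [0.5784 0.1796 0.0097]
```

Still about 3–4 mm up by my estimate. I step down 1 mm per row.

>>> carry_out([
  [[0,0,0],[-0.1,0,0.05],4],
  [[0,0,0],[-0.2,0,0.11],4],
  [[0,0,0],[-0.2,0,0.11],4],
])

```text
t: 9.65
eef_pos: [0.5798, 0.178, 0.0579]
tool_rot: [-0.295, 0.7, 0.51, 0.404]
contact_force: [0.3, -1.1, -0.6]
gripper_width: 0.556
```

>>> carry_out([
  [[0,0,0],[-0.08,0,0.05],4],
  [[0,0,0],[-0.08,0,0.05],4],
])

```text
t: 9.9
eef_pos: [0.5799, 0.1783, 0.0579]
tool_rot: [-0.296, 0.699, 0.51, 0.405]
contact_force: [-3.3, -4.7, 6.5]
gripper_width: 0.554
```

Light contact (about 8 N). Now I release and hold still for about 2.5 s.

>>> carry_out([
  [[0,0,0],[0,0,0],5.2],
  [[0,0,0],[0,0,0],5.6],
  [[0,0,0],[0,0,0],6.5],
  [[0,0,0],[0,0,0],7.5],
  [[0,0,0],[0,0,0],7.5],
])

```text
t: 10.52
eef_pos: [0.5797, 0.178, 0.0568]
tool_rot: [-0.295, 0.7, 0.51, 0.404]
contact_force: [0.6, 0.3, 0.2]
gripper_width: 0.876
```

```bash
python3 - <<'E'
from h import *
p,r,o=here();print(p,o["contact_force"].round(1),o["gripper_width"])
i=bot.camera_info("wrist");im=bot.read_camera("wrist")[:,:,::-1].copy()
a=im;b=bot.read_camera("scene")[:,:,::-1][130:250,330:490]
cv2.imwrite("pics/c5.png",np.vstack([cv2.resize(a,(480,300)),cv2.resize(b,(400,300),interpolation=cv2.INTER_CUBIC)[:, :400].copy() if 0 else cv2.resize(b,(480,300),interpolation=cv2.INTER_CUBIC)]))
E
```

```text
[0.57973897 0.17804618 0.05679154] [0.6 0.3 0.2] 0.8762861168860818
```

View pics/c5.png

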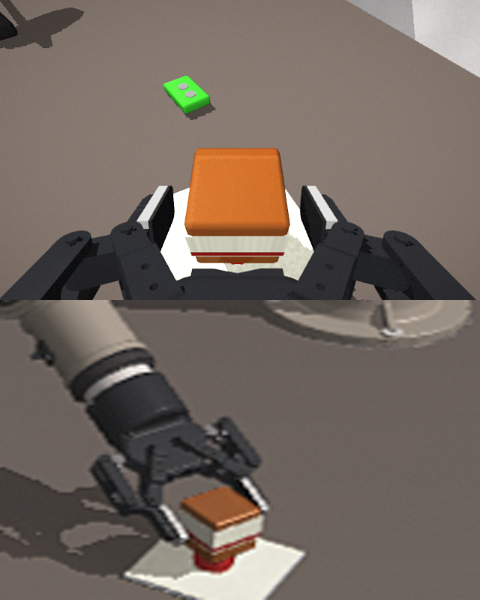

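It stands on its cap on the pad with the pads clear on both sides. I wait.

>>> carry_out([
  [[0,0,0],[0,0,0],7.5],
  [[0,0,0],[0,0,0],7.5],
  [[0,0,0],[0,0,0],7.5],
  [[0,0,0],[0,0,0],7.5],
  [[0,0,0],[0,0,0],7.5],
])

```text
t: 11.25
eef_pos: [0.5797, 0.178, 0.0568]
tool_rot: [-0.295, 0.7, 0.51, 0.404]
contact_force: [-1.1, 0.1, 0.5]
gripper_width: 0.877
```

>>> carry_out([
  [[0,0,0],[0,0,0],7.5],
  [[0,0,0],[0,0,0],7.5],
  [[0,0,0],[0,0,0],7.5],
  [[0,0,0],[0,0,0],7.5],
  [[0,0,0],[0,0,0],7.5],
])

```text
t: 11.88
eef_pos: [0.5797, 0.178, 0.0568]
tool_rot: [-0.295, 0.7, 0.51, 0.404]
contact_force: [-0.4, -0.6, -0.8]
gripper_width: 0.881
```

>>> carry_out([
  [[0,0,0],[0,0,0],7.5],
  [[0,0,0],[0,0,0],7.5],
  [[0,0,0],[0,0,0],7.5],
  [[0,0,0],[0,0,0],7.5],
  [[0,0,0],[0,0,0],7.5],
])

```text
t: 12.5
eef_pos: [0.5797, 0.1781, 0.0568]
tool_rot: [-0.295, 0.7, 0.51, 0.404]
contact_force: [-0.1, -0.6, -1.0]
gripper_width: 0.879
```

>>> carry_out([
  [[0,0,0],[0,0,0],7.5],
  [[0,0,0],[0,0,0],7.5],
  [[0,0,0],[0,0,0],7.5],
  [[0,0,0],[0,0,0],7.5],
  [[0,0,0],[0,0,0],7.5],
])

```text
t: 13.12
eef_pos: [0.5797, 0.178, 0.0568]
tool_rot: [-0.295, 0.7, 0.51, 0.404]
contact_force: [0.1, 0.1, 0.3]
gripper_width: 0.874
```

>>> carry_out([
  [[0,0,0],[0,0,0],6],
  [[0,0,0],[0,0,0],4.9],
  [[0,0,0],[0,0,0],4],
  [[0,0,0],[0,0,0],4],
  [[0,0,0],[0,0,0],4],
], newtons=40)

```text
t: 13.75
eef_pos: [0.5798, 0.178, 0.0569]
tool_rot: [-0.295, 0.7, 0.51, 0.404]
contact_force: [-0.4, -0.6, 1.5]
gripper_width: 0.556
```

```bash
python3 - <<'E'
from h import *
p,r,o=here();print(o["t"],p,o["q"].round(2),o["contact_force"].round(1),o["gripper_width"])
delta(p,r,p+[0,0,.01],r)
# bottle in hand now: base centre assumed above pad centre est; z base =.080
for d in bot.silhouettes("bottle","scene")[:3]: print(d["score"],d["location"])
E
```

```text
13.75 [0.57981576 0.17800511 0.05688141] [ 0.62  0.93 -0.74  2.07 -1.36  0.48  1.15] [-0.4 -0.6  1.5] 0.5557994223013617
turn [0.0, 0.0, 0.0] |0.0| shift [0.87, -0.0, -0.5]
0.83 [242.0, 199.6]
0.63 [402.2, 219.5]
0.6 [308.4, 223.7]
```

More than 3 s inverted and untouched (t = 10.5 to 13.1). I've regripped. Next I lift, untilt to vertical, and lay it on the pad with its axis radial, so I can regrip from the opposite lean.

>>> carry_out([
  [[0,0,0],[1,0,-0.5],4],
  [[0,0,0],[3,0,-1.7],4],
  [[0,0,0],[6,0,-3.5],4],
  [[0,0,0],[9,0,-5.2],4],
  [[0,0,0],[10,0,-5.8],4],
], newtons=60)

```text
t: 14.42
eef_pos: [0.5799, 0.1781, 0.1744]
tool_rot: [-0.294, 0.699, 0.511, 0.404]
contact_force: [-0.1, 0.5, -2.1]
gripper_width: 0.554
```

>>> carry_out([
  [[0,-10,0],[0,0,0],4],
  [[0,-20,0],[0,0,0],4],
  [[0,-30,0],[0,0,0],4],
  [[0,-40,0],[0,0,0],4],
  [[0,-50,0],[0,0,0],4],
])

```text
t: 15.05
eef_pos: [0.5791, 0.1765, 0.1721]
tool_rot: [-0.057, 0.805, 0.586, 0.077]
contact_force: [-0.5, 0.1, -3.7]
gripper_width: 0.551
```

```bash
python3 - <<'E'
from h import *
p,r,o=here();print(o["t"],p,o["q"].round(2),o["contact_force"].round(1),o["gripper_width"])
delta(p,r,[.58,.178,.16],frame(-18,0))
E
```

```text
15.05 [0.5791206  0.17652203 0.17214281] [-0.3   0.4  -0.02  1.88 -0.21  0.76 -0.49] [-0.5  0.1 -3.7] 0.5506160952133663
turn [-0.1, -11.0, 0.1] |11.0| shift [-0.07, 0.04, 1.22]
```

>>> carry_out([
  [[0,-10,0],[0,0,0],4],
  [[0,-11,0],[0,0,0],4],
  [[0,-11,0],[0,0,0],4],
])

```text
t: 15.42
eef_pos: [0.5788, 0.177, 0.1711]
tool_rot: [-0.004, 0.808, 0.589, 0.002]
contact_force: [0.2, -1.0, -3.2]
gripper_width: 0.549
```

>>> carry_out([
  [[0,0,10],[0,0,0],4],
  [[0,0,20],[0,0,0],4],
  [[0,0,30],[0,0,0],4],
  [[0,0,40],[0,0,0],4],
  [[0,0,50],[0,0,0],4],
])

```text
t: 16.05
eef_pos: [0.5795, 0.174, 0.1717]
tool_rot: [-0.005, 0.982, 0.187, 0.0]
contact_force: [-0.3, 0.6, -2.4]
gripper_width: 0.555
```

>>> carry_out([
  [[0,0,10],[0,0,0],4],
  [[0,0,20],[0,0,0],4],
  [[0,0,30],[0,0,0],4],
  [[0,0,40],[0,0,0],4],
  [[0,0,40],[0,0,0],4],
])

```text
t: 16.68
eef_pos: [0.5795, 0.1746, 0.1717]
tool_rot: [-0.004, 0.988, -0.156, -0.001]
contact_force: [0.1, 0.0, -3.1]
gripper_width: 0.557
```

```bash
cat >> h.py <<'E'
# regripped: bottle upside down on pad, axis -Z; heading and offset across the jaws = tool's
_r2=rot([-.295,.700,.510,.404]);_p2=np.array([.5798,.1780,.0569])
_e=_r2.inv()
def _b2():
    y=_r2.apply([0,1,0]);z=np.array([0,0,-1.]);y=y-z*(y@z);y/=np.linalg.norm(y)
    return R.from_matrix(np.c_[np.cross(y,z),y,z])
BR2=_e*_b2()
E
python3 - <<'E'
from h import *
p,r,o=here();print(o["t"],p,o["q"].round(2),o["contact_force"].round(1),o["gripper_width"])
T=frame(-108,-30);delta(p,r,[.58,.178,.13],T)
print("axis at T",(T*BR2).apply([0,0,1]).round(3))
E
```

```text
16.675 [0.57953232 0.17460278 0.17170718] [-0.72  0.47  0.44  1.82 -0.26  0.9  -2.05] [ 0.1  0.  -3.1] 0.5569282351613898
turn [-0.4, -29.8, 0.1] |29.8| shift [-0.05, -0.31, 4.17]
axis at T [-0.951  0.308  0.   ]
```

>>> carry_out([
  [[0,-10,0],[0,0,1],4],
  [[0,-20,0],[0,-0.2,2.5],4],
  [[0,-29.8,0],[0,-0.3,4.2],4],
  [[0,-29.8,0],[0,-0.3,4.2],4],
])

```text
t: 17.18
eef_pos: [0.5808, 0.1767, 0.1257]
tool_rot: [-0.043, 0.954, -0.15, -0.257]
contact_force: [-0.8, -0.2, -2.3]
gripper_width: 0.556
```

```bash
python3 - <<'E'
from h import *
p,r,o=here();print(o["t"],p,o["q"].round(2),o["contact_force"].round(1),o["gripper_width"])
print("axis",(r*BR2).apply([0,0,1]).round(3))
T=frame(-108,-30);delta(p,r,[.58,.178,.037],T)
E
```

```text
17.175 [0.58077327 0.17665219 0.12574117] [-0.46  0.76  0.31  1.51 -0.46  1.41 -1.86] [-0.8 -0.2 -2.3] 0.5555679397595424
axis [-0.951  0.308  0.003]
turn [-0.2, 0.2, 0.1] |0.3| shift [4.36, -0.06, 7.73]
```

>>> carry_out([
  [[0,0,0],[1.2,0,2],4],
  [[0,0,0],[2.7,0,4.8],4],
  [[0,0,0],[3.8,0,6.7],4],
  [[0,0,0],[4.3,0,7.6],4],
  [[0,0,0],[4.3,0,7.6],4],
])

```text
t: 17.8
eef_pos: [0.5801, 0.1819, 0.0431]
tool_rot: [-0.043, 0.955, -0.148, -0.254]
contact_force: [0.1, -0.1, -1.8]
gripper_width: 0.554
```

>>> carry_out([
  [[0,0,0],[0.05,0,0.09],4],
  [[0,0,0],[0.1,0,0.17],4],
  [[0,0,0],[0.1,0,0.17],4],
])

```text
t: 18.18
eef_pos: [0.5806, 0.1817, 0.0415]
tool_rot: [-0.043, 0.955, -0.149, -0.254]
contact_force: [-0.8, -0.1, -1.9]
gripper_width: 0.556
```

>>> carry_out([
  [[0,0,0],[0.05,0,0.09],4],
  [[0,0,0],[0.05,0,0.09],4],
])

```text
t: 18.42
eef_pos: [0.5803, 0.1816, 0.0401]
tool_rot: [-0.043, 0.955, -0.149, -0.254]
contact_force: [0.0, -1.1, -2.0]
gripper_width: 0.555
```

>>> carry_out([
  [[0,0,0],[0.1,0,0.17],4],
  [[0,0,0],[0.2,0,0.35],4],
  [[0,0,0],[0.25,0,0.43],4],
  [[0,0,0],[0.25,0,0.43],4],
])

```text
t: 18.92
eef_pos: [0.5803, 0.1816, 0.035]
tool_rot: [-0.043, 0.955, -0.149, -0.255]
contact_force: [-0.2, -0.1, -1.9]
gripper_width: 0.552
```

>>> carry_out([
  [[0,0,0],[0.05,0,0.09],4],
  [[0,0,0],[0.05,0,0.09],4],
  [[0,0,0],[0.1,0,0.17],4],
  [[0,0,0],[0.1,0,0.17],4],
])

```text
t: 19.42
eef_pos: [0.5803, 0.1817, 0.0331]
tool_rot: [-0.043, 0.955, -0.149, -0.254]
contact_force: [-0.5, 0.3, -2.2]
gripper_width: 0.556
```

>>> carry_out([
  [[0,0,0],[0.05,0,0.09],4],
  [[0,0,0],[0.05,0,0.09],4],
])

```text
t: 19.68
eef_pos: [0.5803, 0.1817, 0.0321]
tool_rot: [-0.043, 0.955, -0.149, -0.255]
contact_force: [0.2, -0.1, -1.7]
gripper_width: 0.559
```

>>> carry_out([
  [[0,0,0],[0.05,0,0.09],4],
  [[0,0,0],[0.05,0,0.09],4],
])

```text
t: 19.92
eef_pos: [0.5804, 0.1817, 0.0318]
tool_rot: [-0.043, 0.955, -0.149, -0.255]
contact_force: [-0.6, -1.2, 4.7]
gripper_width: 0.557
```

>>> carry_out([
  [[0,0,0],[0.05,0,0.09],4],
  [[0,0,0],[0.05,0,0.09],4],
])

```text
t: 20.18
eef_pos: [0.5805, 0.1817, 0.0317]
tool_rot: [-0.044, 0.955, -0.149, -0.255]
contact_force: [-1.8, -0.1, 10.5]
gripper_width: 0.56
```

Contact is gentle at 12 N. I release, back off along the tool axis, then straighten.

>>> carry_out([
  [[0,0,0],[0,0,0],5.2],
  [[0,0,0],[0,0,0],6.5],
  [[0,0,0],[0,0,0],8.5],
  [[0,0,0],[0,0,-1],8.5],
  [[0,0,0],[0,0,-4],8.5],
])

```text
t: 20.8
eef_pos: [0.5983, 0.1756, 0.0644]
tool_rot: [-0.043, 0.954, -0.148, -0.256]
contact_force: [0.5, 0.2, -0.2]
gripper_width: 0.995
```

>>> carry_out([
  [[0,0,0],[0,0,-5],8.5],
  [[0,10,0],[0,0,-10],8.5],
  [[0,20,0],[0,0,-14],8.5],
  [[0,30,0],[0,0,-14],8.5],
  [[0,30,0],[0,0,-14],8.5],
])

```text
t: 21.42
eef_pos: [0.6632, 0.155, 0.1873]
tool_rot: [-0.004, 0.988, -0.154, 0.001]
contact_force: [-0.7, 1.0, -0.2]
gripper_width: 0.996
```

```bash
python3 - <<'E'
from h import *
p,r,o=here();print(o["t"],p,o["q"].round(2),o["contact_force"].round(1))
i=bot.camera_info("wrist");im=bot.read_camera("wrist")[:,:,::-1].copy();cv2.imwrite("pics/w6.png",im)
D=bot.silhouettes("bottle","wrist")
for d in D: print(round(d["score"],2),np.round(d["location"]),d["region"].sum(),on(i,*d["location"],.03).round(3))
m=max(D,key=lambda d:d["region"].sum())["region"]
x,f=fit(i,m,lambda x:(np.array([x[0],x[1],.030]),lying(x[2])),[.605,.173,np.radians(162)],[.01,.01,.1])
c=x[:2]+.025*np.array([np.cos(x[2]),np.sin(x[2])]);print(x.round(4),f,np.degrees(x[2]),"centre",c.round(4))
delta(p,r,[.56,.18,.2],frame(72,0))
E
```

```text
21.425 [0.66316838 0.1550072  0.18728069] [-0.63  0.58  0.45  1.62 -0.29  1.01 -1.96] [-0.7  1.  -0.2]
0.97 [503.  67.] 3596 [ 0.705 -0.009  0.03 ]
0.59 [319. 272.] 4315 [0.574 0.183 0.03 ]
[0.6039 0.1761 2.8339] 0.9415230198559895 162.37257237362329 centre [0.5801 0.1837]
turn [-0.0, -0.8, -179.7] |179.7| shift [-10.59, 0.74, -1.28]
```

View pics/w6.png

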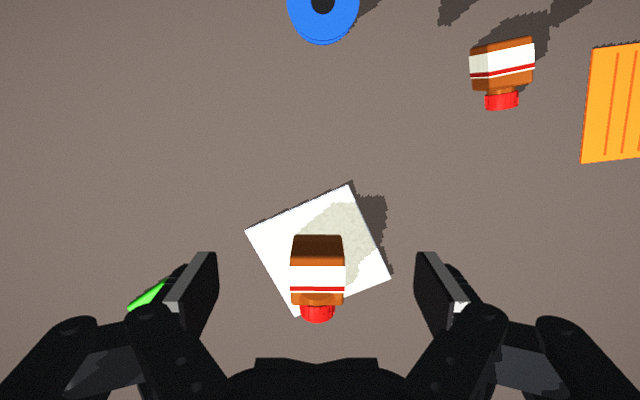

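It lies on the pad at (318,275), cap toward the robot, and the fit agrees. I turn the tool half a turn.

>>> carry_out([
  [[0,0,-10],[-3,0,-1],8.5],
  [[0,0,-20],[-6,0,-1],8.5],
  [[0,0,-30],[-9,0,-1],8.5],
  [[0,0,-40],[-10.6,0.7,-1],8.5],
  [[0,0,-50],[-10.6,0.7,-1],8.5],
])

```text
t: 22.15
eef_pos: [0.5624, 0.1781, 0.1956]
tool_rot: [-0.003, 0.96, 0.279, 0.001]
contact_force: [-0.1, -0.5, -0.2]
gripper_width: 0.996
```

>>> carry_out([
  [[0,0,-10],[0,0,0],8.5],
  [[0,0,-20],[0,0,0],8.5],
  [[0,0,-30],[0,0,0],8.5],
  [[0,0,-40],[0,0,0],8.5],
  [[0,0,-50],[0,0,0],8.5],
])

```text
t: 22.78
eef_pos: [0.5638, 0.1777, 0.1954]
tool_rot: [-0.002, 0.753, 0.658, 0.002]
contact_force: [0.1, 0.2, 0.8]
gripper_width: 0.995
```

>>> carry_out([
  [[0,0,-10],[0,0,0],8.5],
  [[0,0,-20],[0,0,0],8.5],
  [[0,0,-30],[0,0,0],8.5],
  [[0,0,-40],[0,0,0],8.5],
  [[0,0,-50],[0,0,0],8.5],
])

```text
t: 23.4
eef_pos: [0.5638, 0.1775, 0.1954]
tool_rot: [-0.001, 0.404, 0.915, 0.003]
contact_force: [-0.1, 1.0, 0.4]
gripper_width: 0.996
```

>>> carry_out([
  [[0,0,-10],[0,0,0],8.5],
  [[0,0,-20],[0,0,0],8.5],
  [[0,0,-30],[0,0,0],8.5],
  [[0,0,-30],[0,0,0],8.5],
])

```text
t: 23.9
eef_pos: [0.5637, 0.1776, 0.1954]
tool_rot: [0.0, 0.157, 0.988, 0.003]
contact_force: [0.4, 0.6, 0.2]
gripper_width: 0.996
```

```bash
python3 - <<'E'
from h import *
p,r,o=here();print(o["t"],p,o["q"].round(2),o["contact_force"].round(1))
T=frame(72.4,-30);g=np.array([.5801,.1837,.032]);tcp=g+T.apply([0,0,.002]);pre=tcp-T.apply([0,0,.10])
delta(p,r,pre,T);print(pre,tcp)
E
```

```text
23.9 [0.56366471 0.17755489 0.19538575] [-0.23  0.4  -0.23  1.8   0.1   0.94  0.75] [0.4 0.6 0.2]
turn [0.2, -30.0, -0.6] |30.0| shift [3.52, 1.0, 7.86]
[0.53339366 0.19851612 0.11687049] [0.58105319 0.18339763 0.03026795]
```

>>> carry_out([
  [[0,-10,-0.6],[2.5,0.5,1],8.5],
  [[0,-20,-0.6],[3.5,1,4],8.5],
  [[0.2,-30,-0.6],[3.5,1,7.8],8.5],
  [[0.2,-30,-0.6],[3.5,1,7.8],8.5],
  [[0.2,-30,-0.6],[3.5,1,7.8],8.5],
])

```text
t: 24.52
eef_pos: [0.5317, 0.1997, 0.1164]
tool_rot: [0.257, 0.146, 0.955, -0.039]
contact_force: [0.1, 0.3, 0.5]
gripper_width: 0.994
```

```bash
python3 - <<'E'
from h import *
p,r,o=here();print(o["t"],p,o["q"].round(2),o["contact_force"].round(1))
delta(p,r,[.58105,.1834,.0303],frame(72.4,-30))
E
```

```text
24.525 [0.53166653 0.19973139 0.11637376] [-0.81  0.39  0.12  2.21  1.04  0.46 -0.37] [0.1 0.3 0.5]
turn [0.1, 0.1, 0.1] |0.2| shift [-0.18, -0.08, 10.06]
```

>>> carry_out([
  [[0,0,0],[-0.2,0,3],8.5],
  [[0,0,0],[-0.2,0,6],8.5],
  [[0,0,0],[-0.2,-0.1,8.5],8.5],
  [[0,0,0],[-0.2,-0.1,9.7],8.5],
  [[0,0,0],[-0.2,-0.1,10],8.5],
], newtons=40)

```text
t: 25.15
eef_pos: [0.5828, 0.1825, 0.0317]
tool_rot: [0.257, 0.147, 0.954, -0.039]
contact_force: [-0.4, -0.6, 0.3]
gripper_width: 0.993
```

>>> carry_out([
  [[0,0,0],[0,0,0],6],
  [[0,0,0],[0,0,0],4.5],
  [[0,0,0],[0,0,0],4],
  [[0,0,0],[0,0,0],4],
  [[0,0,0],[0,0,0],4],
], newtons=40)

```text
t: 25.78
eef_pos: [0.5819, 0.1834, 0.0331]
tool_rot: [0.257, 0.146, 0.955, -0.038]
contact_force: [-3.7, 0.2, 5.7]
gripper_width: 0.555
```

```bash
python3 - <<'E'
from h import *
p,r,o=here();print(o["t"],p,o["tool_rot"].round(4),o["q"].round(2),o["contact_force"].round(1),o["gripper_width"])
delta(p,r,[.58105,.1834,.0303],frame(72.4,-30))
E
```

```text
25.775 [0.58189975 0.1834482  0.03309492] [ 0.2572  0.1456  0.9546 -0.0382] [-0.82  0.61  0.26  2.16  1.38  0.27 -0.69] [-3.7  0.2  5.7] 0.5548148370226688
turn [0.2, 0.1, 0.2] |0.3| shift [0.21, -0.03, 0.2]
```

Regripped from the opposite lean. I lift and straighten, then travel to the mat while turning.

>>> carry_out([
  [[0,0,0],[0,0,0],4],
  [[0,0,0],[-1,0,-1.7],4],
  [[0,0,0],[-3,0,-5.2],4],
  [[0,0,0],[-5,0,-8.7],4],
  [[0,10,0],[-7.5,0,-13],4],
], newtons=60)

```text
t: 26.4
eef_pos: [0.5836, 0.179, 0.1581]
tool_rot: [0.218, 0.151, 0.963, -0.041]
contact_force: [1.1, -1.0, -2.8]
gripper_width: 0.558
```

>>> carry_out([
  [[0,10,0],[0,0,0],4],
  [[0,20,0],[0,0,0],4],
  [[0,20,0],[0,0,0],4],
])

```text
t: 26.78
eef_pos: [0.5882, 0.1749, 0.1575]
tool_rot: [0.049, 0.161, 0.986, -0.014]
contact_force: [0.1, -0.3, -1.5]
gripper_width: 0.554
```

>>> carry_out([
  [[0,0,10],[0,0,0],4],
  [[0,0,20],[0,0,0],4],
  [[0,0,30],[0,0,0],4],
  [[0,0,40],[0,0,0],4],
  [[0,0,50],[0,0,0],4],
])

```text
t: 27.4
eef_pos: [0.5836, 0.1784, 0.156]
tool_rot: [0.051, 0.562, 0.826, 0.007]
contact_force: [0.6, -0.7, -1.9]
gripper_width: 0.552
```

```bash
python3 - <<'E'
from h import *
p,r,o=here();print(o["t"],p,o["q"].round(2),o["contact_force"].round(1),o["gripper_width"])
delta(p,r,[.637,-.137,.19],frame(-47,0))
E
```

```text
27.4 [0.58362334 0.17844959 0.15603006] [-0.45  0.44  0.01  1.86  0.11  0.79 -0.14] [ 0.6 -0.7 -1.9] 0.552237245905333
turn [6.1, 1.5, 68.5] |68.8| shift [-31.48, -6.47, -1.42]
```

>>> carry_out([
  [[1,0,9],[-5,-1,-1],4],
  [[2,0,18],[-10,-2,-3],4],
  [[3,1,27],[-15.5,-3,-3],4],
  [[4,1,36],[-21,-4,-3],4],
  [[4,1,45],[-26,-5.3,-3],4],
])

```text
t: 28.02
eef_pos: [0.6285, -0.0825, 0.2016]
tool_rot: [0.019, 0.836, 0.548, 0.001]
contact_force: [0.2, -0.1, -2.5]
gripper_width: 0.551
```

```bash
python3 - <<'E'
from h import *
p,r,o=here();print(o["t"],p,o["q"].round(2),o["contact_force"].round(1),o["gripper_width"])
delta(p,r,[.637,-.137,.19],frame(-47,20))
E
```

```text
28.025 [ 0.62852325 -0.08247244  0.20162496] [-0.15  0.45  0.23  1.74 -0.09  0.94 -0.31] [ 0.2 -0.1 -2.5] 0.5506821500970116
turn [-2.1, 20.3, 23.6] |31.2| shift [-4.64, 2.91, 1.34]
```

>>> carry_out([
  [[-1,7,8],[-2,1,0],4],
  [[-1,14,16],[-4,2.5,1],4],
  [[-2,20,23.5],[-4.6,2.9,1.3],4],
  [[-2,20,23.5],[-4.6,2.9,1.3],4],
])

```text
t: 28.52
eef_pos: [0.6347, -0.1372, 0.1888]
tool_rot: [-0.064, 0.917, 0.362, 0.156]
contact_force: [-0.5, 0.1, -2.1]
gripper_width: 0.557
```

>>> carry_out([
  [[0,9,0],[0,0,0],4],
  [[0,18,0],[0,0,0],4],
  [[0,27,0],[0,0,0],4],
  [[0,36,0],[0,0,0],4],
  [[0,40,0],[0,0,0],4],
])

```text
t: 29.15
eef_pos: [0.6368, -0.1327, 0.189]
tool_rot: [-0.187, 0.805, 0.322, 0.461]
contact_force: [-0.1, 0.2, -3.1]
gripper_width: 0.555
```

```bash
cat >> h.py <<'E'
_r3=rot([.2572,.1456,.9546,-.0382]);_p3=np.array([.5819,.1834,.0331])
BR3=_r3.inv()*lying(2.8339);BP3=_r3.inv().apply(np.array([.6039,.1761,.030])-_p3)
E
python3 - <<'E'
from h import *
p,r,o=here();print(o["t"],p,o["q"].round(2),o["contact_force"].round(1),o["gripper_width"])
print("base",(p+r.apply(BP3)).round(4),"axis",(r*BR3).apply([0,0,1]).round(3))
delta(p,r,[.637,-.137,.15],frame(-47,60))
E
```

```text
29.15 [ 0.63683468 -0.13266871  0.18901334] [ 0.83  0.6  -0.41  1.99 -1.35  0.78  0.83] [-0.1  0.2 -3.1] 0.5545798348772754
base [ 0.6387 -0.1302  0.1658] axis [ 0.009 -0.006  1.   ]
turn [-0.8, 0.3, 0.1] |0.8| shift [-3.51, 0.34, 1.72]
```

```bash
python3 - <<'E'
from h import *
p,r,o=here()
T=frame(-47,60);delta(p,r,[.6346,-.1395,.035],T);delta(p,T,p-[0,0,.01],T)
E
```

```text
turn [-0.8, 0.3, 0.1] |0.8| shift [-13.62, 0.41, 7.22]
turn [0.0, 0.0, 0.0] |0.0| shift [-0.87, 0.0, 0.5]
```

>>> carry_out([
  [[-0.5,0,0],[-3,0.2,1.5],4],
  [[-0.8,0.3,0],[-6.5,0.4,3.4],4],
  [[-0.8,0.3,0],[-9.5,0.4,5],4],
  [[-0.8,0.3,0],[-11.5,0.4,6.1],4],
  [[-0.8,0.3,0],[-12.5,0.4,6.6],4],
])

```text
t: 29.78
eef_pos: [0.6364, -0.1391, 0.0482]
tool_rot: [-0.182, 0.805, 0.318, 0.466]
contact_force: [0.3, 0.6, -1.6]
gripper_width: 0.552
```

>>> carry_out([
  [[0,0,0],[-0.4,0,0.2],4],
  [[0,0,0],[-0.8,0,0.5],4],
  [[0,0,0],[-1.1,0,0.6],4],
  [[0,0,0],[-1.1,0,0.6],4],
])

```text
t: 30.28
eef_pos: [0.6365, -0.1425, 0.0376]
tool_rot: [-0.18, 0.806, 0.316, 0.467]
contact_force: [0.3, 0.2, -2.5]
gripper_width: 0.556
```

```bash
python3 - <<'E'
from h import *
p,r,o=here();print(o["t"],p,o["q"].round(2),o["contact_force"].round(1),o["gripper_width"])
print("base",(p+r.apply(BP3)).round(4),"axis",(r*BR3).apply([0,0,1]).round(3))
a=bot.read_camera("wrist")[:,:,::-1];b=bot.read_camera("scene")[:,:,::-1][130:250,210:370]
cv2.imwrite("pics/c7.png",np.vstack([cv2.resize(a,(480,300)),cv2.resize(b,(480,300),interpolation=cv2.INTER_CUBIC)]))
E
```

```text
30.275 [ 0.63654399 -0.14250908  0.03757993] [ 1.04  0.97 -0.67  1.97 -1.35  0.51  1.13] [ 0.3  0.2 -2.5] 0.5557340216850597
base [ 0.6387 -0.1401  0.0144] axis [-0.003 -0.003  1.   ]
```

View pics/c7.png

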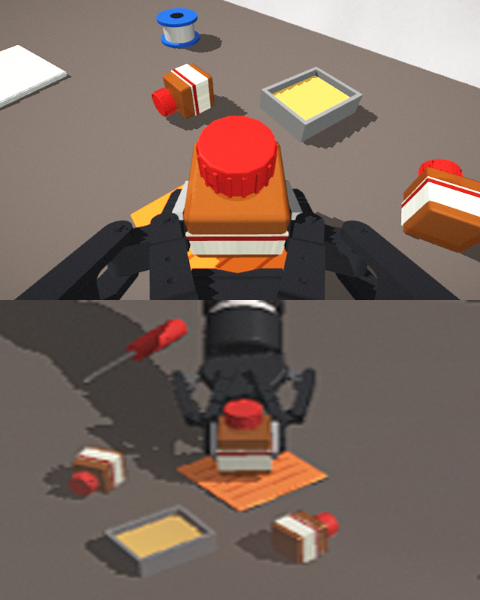

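The bottle is upright about 10 mm above the mat, base within about 4 mm of the mat centre. I creep down.

>>> carry_out([
  [[0,0,0],[-0.25,0,0.15],4],
  [[0,0,0],[-0.5,0,0.3],4],
  [[0,0,0],[-0.65,0,0.38],4],
  [[0,0,0],[-0.65,0,0.38],4],
])

```text
t: 30.88
eef_pos: [0.6365, -0.1424, 0.0296]
tool_rot: [-0.181, 0.806, 0.316, 0.467]
contact_force: [-0.2, 0.8, -2.1]
gripper_width: 0.558
```

>>> carry_out([
  [[0,0,0],[-0.09,0,0.05],4],
  [[0,0,0],[-0.09,0,0.05],4],
  [[0,0,0],[-0.17,0,0.1],4],
  [[0,0,0],[-0.17,0,0.1],4],
])

```text
t: 31.38
eef_pos: [0.6366, -0.1423, 0.0278]
tool_rot: [-0.18, 0.806, 0.316, 0.467]
contact_force: [-0.0, -0.9, -1.6]
gripper_width: 0.561
```

>>> carry_out([
  [[0,0,0],[-0.09,0,0.05],4],
  [[0,0,0],[-0.09,0,0.05],4],
])

```text
t: 31.62
eef_pos: [0.6367, -0.1423, 0.0272]
tool_rot: [-0.18, 0.805, 0.316, 0.468]
contact_force: [-1.2, -0.6, -0.1]
gripper_width: 0.551
```

>>> carry_out([
  [[0,0,0],[-0.05,0,0.03],4],
  [[0,0,0],[-0.05,0,0.03],4],
])

```text
t: 31.88
eef_pos: [0.6367, -0.1423, 0.0271]
tool_rot: [-0.181, 0.805, 0.316, 0.468]
contact_force: [-4.2, -2.6, 5.0]
gripper_width: 0.552
```

Contact at about 7 N. I release and back off along the tool axis.

>>> carry_out([
  [[0,0,0],[0,0,0],5.2],
  [[0,0,0],[0,0,0],5.8],
  [[0,0,0],[0,0,0],7],
  [[0,0,0],[0,0,0],8.5],
  [[0,0,0],[0,0,0],8.5],
])

```text
t: 32.5
eef_pos: [0.6366, -0.1422, 0.0263]
tool_rot: [-0.18, 0.806, 0.316, 0.467]
contact_force: [0.5, 0.2, -0.6]
gripper_width: 0.999
```

>>> carry_out([
  [[0,0,0],[0,0,-1],8.5],
  [[0,0,0],[0,0,-4],8.5],
  [[0,0,0],[0,0,-8],8.5],
  [[0,0,0],[2,0,-12],8.5],
  [[0,0,0],[2,0,-12],8.5],
])

```text
t: 33.12
eef_pos: [0.5667, -0.2091, 0.1054]
tool_rot: [-0.178, 0.806, 0.316, 0.468]
contact_force: [-0.2, 0.3, -0.2]
gripper_width: 0.996
```

```bash
python3 - <<'E'
from h import *
p,r,o=here();print(o["t"],p,o["q"].round(2),o["contact_force"].round(1),o["gripper_width"])
for n in("wrist","top","scene"):
    im=bot.read_camera(n)[:,:,::-1];i=bot.camera_info(n);cv2.imwrite(f"pics/f_{n}.png",im)
    for d in bot.silhouettes("bottle",n):
        m=d["region"]
        x,f=fit(i,m,lambda x:(np.array([x[0],x[1],.004]),R.from_euler("z",x[2])),[.637,-.138,.75],[.008,.008,.2])
        if f>.6: print(n,round(d["score"],2),np.round(d["location"]),x.round(4),"IoU",round(f,3))
a=cv2.imread("pics/f_wrist.png");b=cv2.imread("pics/f_top.png")[150:250,290:450]
cv2.imwrite("pics/c8.png",np.vstack([cv2.resize(a,(480,300)),cv2.resize(b,(480,300),interpolation=cv2.INTER_CUBIC)]))
E
```

```text
33.125 [ 0.56674018 -0.20908439  0.1053883 ] [ 1.15  0.79 -0.58  2.01 -1.19  0.7   0.96] [-0.2  0.3 -0.2] 0.9960924473983123
wrist 0.78 [314. 202.] [ 0.6406 -0.136   0.7495] IoU 0.922
top 0.61 [355. 199.] [ 0.6408 -0.1415  0.7608] IoU 0.931
scene 0.86 [290. 191.] [ 0.6415 -0.138   0.6788] IoU 0.943
```

View pics/c8.png

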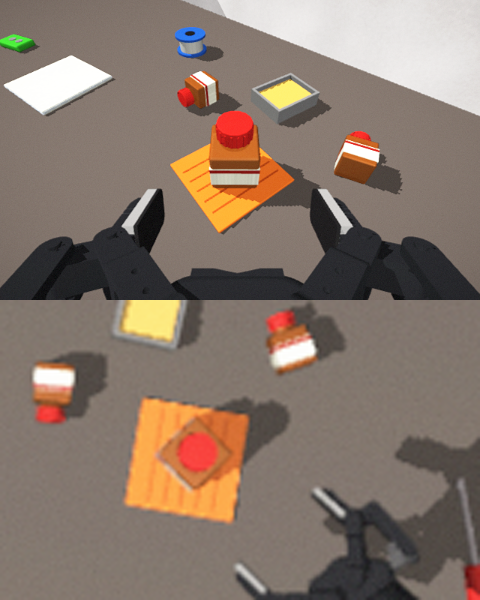

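The bottle stands upright and released. Three camera fits put it about 5 mm from the mat centre, and the bystanders look unmoved.

```bash
python3 -c "
from station import bot
print(bot.hand_in())"
```

```text
the job is handed in; nothing more can be done
None
```

The bottle is back standing upright on its orange mat, and I have handed the job in; the hand-in reports no verdict.

**What I did:** I gripped the lying bottle with the tool leaning, turned it cap-down and set it on the pad with about 8 N of contact. It stood released there for about 2.6 s of measured time, with the gripper still around it but open and the force reading near zero. I then laid it on the pad, took it from the other side and set it upright on the mat with about 7 N.

**Last checks:**
- **Bottle position:** fits in the wrist, top and scene pictures put the bottle upright about 4–6 mm from the mat centre (limit 20 mm). They differ from one another by up to about 5 mm in y.
- **Robot:** it is clear of everything, with force readings at noise level.
- **Bystanders:** they looked unmoved in the last picture, judged by eye only; I did not measure them again.
- **Time:** 33 s of the 64 s allowed had passed when I last read the clock.
- **One check I set aside:** a wrist-picture fit suggested up to 4° of tilt in the hand before the upside-down placing. I thought it unreliable, and the bottle looked flat on its cap once released.

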